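Make up two inspection kits of machined parts

ROBOT

A 6-joint arm with a two-finger parallel gripper is mounted at the origin on the work surface. World frame = base frame: x ahead of the robot, y to its left, z up, the work surface at z = 0. Lengths are in m, angles in rad, forces in N, time in s.
With the tool pointing down it reaches from about 0.3 to 0.875 m from the base axis. Payload 6.4 kg.
Tool frame: the origin (TCP) lies midway between the tips of the shut fingers; the grasp point (between the pads) lies 19 mm behind it; z points along the fingers, y is the line along which they close (so a half turn about z gives the same grasp; the last joint's range is limited). The gripper opens to 85 mm and grips with 20 to 120 N. Pads are 22 mm wide; open, the fingers measure 114 mm over their backs; the gripper's body (76 mm by 85 mm) begins 54 mm behind the grasp point. The pads swing forward as they close: fully open they stand 13 mm farther back than shut.
Start: joints at [0.922, 0.181, 1.607, -0, 1.354, -0.206], TCP at [0.246, 0.52, 0.231] pointing down, gripper open.
Joint ranges: [-2.99, 2.99], [-0.89, 2.07], [0.3, 2.58], [-1.14, 4.28], [0, 2.63], [-3.12, 3.12]. Speed limits (rad/s): [2.57, 2.57, 3.01, 3.14, 3.14, 3.14].

INTERFACE

Orientations are given as a unit quaternion [w, x, y, z].
In Python, from bench import sensors, vision, ctrl gives the robot as it stands.
- The arm moves only by the tool carry_out, never from a script. Its argument "deltas" is text: rows parted by semicolons, each of 7 numbers parted by spaces: the shift along the tool's x, y, z in mm, then the turn, a rotation vector about the tool's x, y, z in rad, then the closure, from 0 (fully open) to 1 (shut). In form: tx ty tz ax ay az claw; .... A call has 1 to 12 rows; each row is the pose to reach, as a shift and turn from the pose commanded when the call began, along the tool's axes at that moment; what a row does not reach only later rows make up. A row lasts 1/8 s, in which the tool goes at most 62.5 mm and 10.7 degrees, less where a joint would pass 70% of its speed; a pose out of reach is approached as far as the arm can. A call with a gripper value outside its range is refused whole. The fingers move at their own pace and stop on an object; the grip force is fixed at half the most. Time passes only in rows, so rows that repeat a pose let the fingers close. It gives the time, the measured TCP pose, the force, the opening and the grip force at its end, in the units of the state.
- sensors.get_obs(): the state, without advancing time (a new reading comes with each control period).
- vision.camera(name): name is "side" or "top"; returns the picture (384x512x3 uint8, blue, green, red); there is no depth.
- vision.camera_model(name): a dict with "K" (3x3 intrinsics, pixels), "extrinsics" (4x4, takes a point from world to camera coordinates). Camera axes: x right, y down, z forward; pixel columns grow to the right and rows downward; lengths in m; the calibration is good to about 2 mm. A picture is of the moment at which its call begins. camera_model takes no time and is no camera call.
- ctrl.hand_in(): hands the job in; it is judged then, once.
The state is a dict: "time_s": time; "q": joint angles; "dq": joint speeds; "joint_efforts": joint torques, N m; "eef_pos": TCP position; "eef_rot": TCP orientation; "wrist_force": force on the tool from outside, world axes, zero at the start; "torque": the same for the moment, N m; "opening": opening from 0.0 (shut) to 1.0 (fully open); "grasp_force": force on a finger pad.
Only numpy, scipy, OpenCV 4.12 (cv2) and the standard library are available. Lean on these libraries where they do the work, as an engineer would, in place of code of your own. Each camera call takes 0.05 s, during which the arm holds its last target. There are 200 camera calls.

TASK

Make up two inspection kits from the stock tray, standing each part upright and flat on a bay floor, one part to a bay. The long three-bay tray gets the drilled block in its middle bay, with the plain sleeve and the hexagonal spacer in the two end bays (either way round); the short two-bay tray gets the flanged bushing and the stepped plug (either way round). Set the parts down gently, do not drop them, and leave the jar, the wooden case and the screwdriver where they are.

Things in the scene. Friction and masses are not known exactly. Their poses are not given: they have to be found in the camera images.
- block: Steel cuboid, 44 x 44 mm and 40 mm tall, with a pattern of nine dark holes on its top. Starts standing on the stock tray (flat grey, its rim 5 mm above its floor). Origin: centre of its underside; z up along its axis. x and y are square to its side faces. About 0.35 kg.
- sleeve: Plain steel tube standing on end, the tallest part: outer diameter 30 mm, bore 18 mm, 56 mm tall. Starts standing on the stock tray (flat grey, its rim 5 mm above its floor). Origin: centre of its underside; z up along its axis. About 0.2 kg.
- bushing: Steel flanged bushing standing on its flange: flange 48 mm diameter and 8 mm thick at the bottom, above it a barrel of 34 mm diameter up to the full height of 38 mm; dark round bore on top, 19 mm. Starts standing on the stock tray (flat grey, its rim 5 mm above its floor). Origin: centre of its underside; z up along its axis. About 0.2 kg.
- hexnut: Steel hexagonal spacer, 32 mm across flats, 37 mm across corners, 36 mm tall, dark round bore on top, 18 mm. Starts standing on the stock tray (flat grey, its rim 5 mm above its floor). Origin: centre of its underside; z up along its axis. Its flats face +x and -x of its frame and every 60 degrees from there. About 0.18 kg.
- plug: Steel stepped plug: foot 40 mm diameter and 14 mm tall, above it a solid stem of 20 mm diameter up to the full height of 50 mm. Starts standing on the stock tray (flat grey, its rim 5 mm above its floor). Origin: centre of its underside; z up along its axis. About 0.2 kg.
- long_tray: Kit tray, grey floor with black walls and dividers, with three bays in a row, 78 x 222 mm, 11 mm high. Floor 6 mm thick; outer walls and dividers are 6 mm wide and stand 5 mm above that floor. Bays 66 x 66 mm inside. Fixed to the table. Origin: centre of the underside (on the table); y runs along the row of bays, x across it. Bay centres at y = -72, 0 and +72 mm.
- short_tray: Kit tray, grey floor with black walls and dividers, with two bays in a row, 78 x 150 mm, 11 mm high. Floor 6 mm thick; outer walls and dividers are 6 mm wide and stand 5 mm above that floor. Bays 66 x 66 mm inside. Fixed to the table. Origin: centre of the underside (on the table); y runs along the row of bays, x across it. Bay centres at y = -36 and +36 mm.
- jar: Bystander: closed amber jar with black cap, 56 mm diameter, 55 mm tall. Origin: centre of its underside. Leave alone.
- gauge_case: Bystander: flat wooden case, 70 x 120 mm, 28 mm high. Origin: centre of its underside. Leave alone.
- screwdriver: Bystander: screwdriver lying on the table, about 0.2 m long, along its x, handle towards -x. Leave alone.
Things that resemble listed ones, but are neither listed nor needed, are in the scene too. What is shaped like the short_tray but purple, red or white is not meant.

How it is judged:
At the end, for the whole second after the job is handed in: Block in the long tray's middle bay, sleeve and hexagonal spacer in its end bays, bushing and plug in the short tray's bays: each within 20 mm of its bay's centre along tray x and y, underside within 3 mm of the bay floor, upright within 0.1 rad, at rest (x of block in the frame of long_tray between -0.02 and 0.02 m and y of block in the frame of long_tray between -0.02 and 0.02 m and z of block in the frame of long_tray between 0.003 and 0.009 m and ((x of sleeve in the frame of long_tray between -0.02 and 0.02 m and y of sleeve in the frame of long_tray between 0.052 and 0.092 m and z of sleeve in the frame of long_tray between 0.003 and 0.009 m and x of hexnut in the frame of long_tray between -0.02 and 0.02 m and y of hexnut in the frame of long_tray between -0.092 and -0.052 m and z of hexnut in the frame of long_tray between 0.003 and 0.009 m) or (x of sleeve in the frame of long_tray between -0.02 and 0.02 m and y of sleeve in the frame of long_tray between -0.092 and -0.052 m and z of sleeve in the frame of long_tray between 0.003 and 0.009 m and x of hexnut in the frame of long_tray between -0.02 and 0.02 m and y of hexnut in the frame of long_tray between 0.052 and 0.092 m and z of hexnut in the frame of long_tray between 0.003 and 0.009 m)) and ((x of bushing in the frame of short_tray between -0.02 and 0.02 m and y of bushing in the frame of short_tray between 0.016 and 0.056 m and z of bushing in the frame of short_tray between 0.003 and 0.009 m and x of plug in the frame of short_tray between -0.02 and 0.02 m and y of plug in the frame of short_tray between -0.056 and -0.016 m and z of plug in the frame of short_tray between 0.003 and 0.009 m) or (x of bushing in the frame of short_tray between -0.02 and 0.02 m and y of bushing in the frame of short_tray between -0.056 and -0.016 m and z of bushing in the frame of short_tray between 0.003 and 0.009 m and x of plug in the frame of short_tray between -0.02 and 0.02 m and y of plug in the frame of short_tray between 0.016 and 0.056 m and z of plug in the frame of short_tray between 0.003 and 0.009 m)) and angle between each of block, sleeve, bushing, hexnut, plug's own z axis and vertical below 0.1 rad and linear speed of each of block, sleeve, bushing, hexnut, plug below 0.02 m/s and angular speed of each of block, sleeve, bushing, hexnut, plug below 0.2 rad/s); the robot touches nothing.
It fails at once if The jar, the wooden case or the screwdriver is moved by more than 20 mm (distance of any of jar, gauge_case, screwdriver from where it was at the start of the episode above 0.02 m).
It fails at once if A part is banged into a kit tray (more than 60 N) (contact force between any of block, sleeve, bushing, hexnut, plug and long_tray above 60 N or contact force between any of block, sleeve, bushing, hexnut, plug and short_tray above 60 N).
It fails at once if A part falls freely, out of the fingers, from more than about 18 mm ((linear speed of block above 0.6 m/s and contact force between block and the fingers below 0.05 N) or (linear speed of sleeve above 0.6 m/s and contact force between sleeve and the fingers below 0.05 N) or (linear speed of bushing above 0.6 m/s and contact force between bushing and the fingers below 0.05 N) or (linear speed of hexnut above 0.6 m/s and contact force between hexnut and the fingers below 0.05 N) or (linear speed of plug above 0.6 m/s and contact force between plug and the fingers below 0.05 N)).
It also fails if it takes over 122 s, if anything falls off the work surface, if the arm or the gripper's body presses on something with over 40 N, if the wrist force passes 120 N, or if a joint passes its speed limit or range.

## Working session

There is one attempt and no reset: what is moved stays moved. The work goes in short steps, Python scripts to look and compute and a tool call to move; the robot and the scene stay as the last step left them, time stands still between calls to the robot, and variables do not carry over. Pictures are saved under pics/ and viewed, at most 14 in all, crops included, and the job is handed in when it is done.

Besides the shell and the picture viewer there is one more tool, called after "Call:" as a command line: name --argument value ..., lists and objects as JSON in quotes. carry_out: Moves the arm, as the interface text tells. Its arguments: {"type":"object","properties":{"deltas":{"type":"string"}},"required":["deltas"]}

```bash
mkdir -p pics; python3 - <<'E'
from bench import sensors, vision
import cv2
for n in("top","side"):
    cv2.imwrite(f"pics/{n}0.png",cv2.resize(vision.camera(n),(800,600),interpolation=cv2.INTER_CUBIC)); m=vision.camera_model(n); print(n,m)
o=sensors.get_obs();print(o)
E
```

```text
top {'K': array([[453.89488141,   0.        , 249.17149449],
       [  0.        , 453.89488141, 191.28215272],
       [  0.        ,   0.        ,   1.        ]]), 'extrinsics': array([[-0.02266416, -0.99972923, -0.00527208, -0.0690783 ],
       [-0.99622108,  0.02302627, -0.08374577,  0.56226859],
       [ 0.08384449,  0.00335413, -0.99647321,  1.34565146],
       [ 0.        ,  0.        ,  0.        ,  1.        ]])}
side {'K': array([[437.52244427,   0.        , 256.56992682],
       [  0.        , 437.52244427, 193.27554051],
       [  0.        ,   0.        ,   1.        ]]), 'extrinsics': array([[-0.95772456, -0.28753913,  0.00921502,  0.51231165],
       [-0.22149528,  0.71655063, -0.66143408,  0.21435137],
       [ 0.18358515, -0.63551274, -0.7499467 ,  1.14492766],
       [ 0.        ,  0.        ,  0.        ,  1.        ]])}
{'time_s': 0.1, 'q': array([ 9.21704976e-01,  1.81507842e-01,  1.60789777e+00, -4.34160223e-06,
        1.35383446e+00, -2.06291762e-01]), 'dq': array([ 0.00215022, -0.00220748, -0.00226199, -0.00105753,  0.00064852,
       -0.0003944 ]), 'joint_efforts': array([ 4.86034423e-04, -4.45875120e+01, -3.52237272e+01, -3.31791416e-04,
        4.02592370e-03, -2.58945471e-05]), 'eef_pos': array([0.24603966, 0.51914204, 0.2304561 ]), 'eef_rot': array([-3.39722640e-04,  2.19594933e-01,  9.75590789e-01, -7.50393757e-04]), 'wrist_force': array([0.18611057, 0.49586018, 0.48600618]), 'torque': array([-0.02004126, -0.03821332,  0.02622295]), 'grasp_force': 0.0, 'opening': 0.9977901755296856}
```

View pics/top0.png

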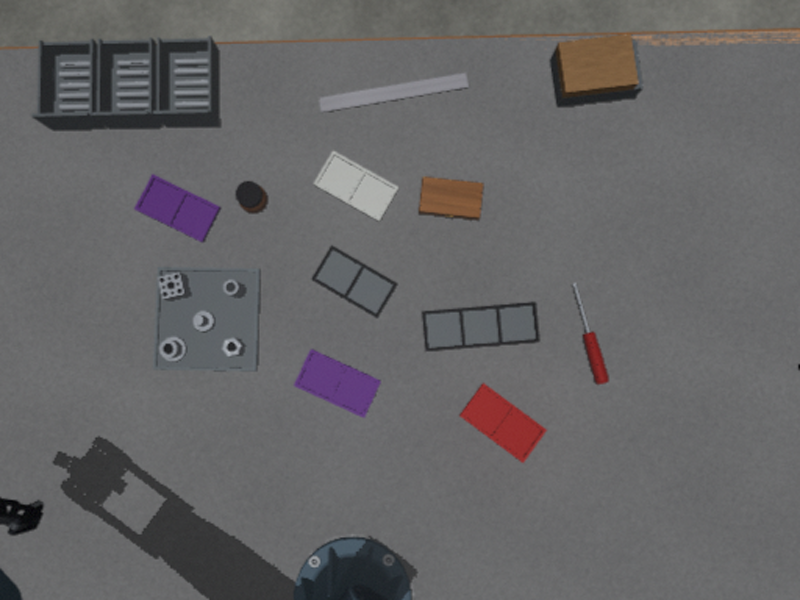

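View pics/side0.png

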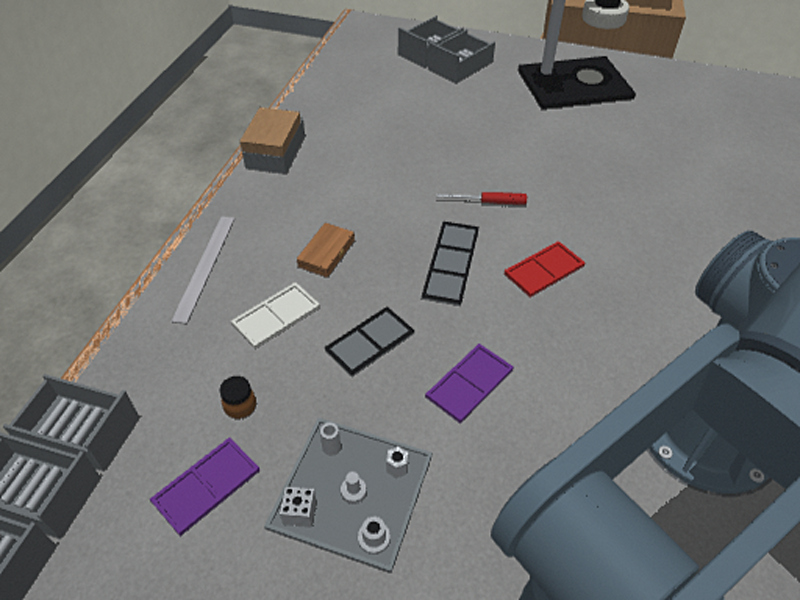

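The top view shows the stock tray around (207,320) in the 800x600 picture, with the block at (171,286), sleeve (232,287), plug (203,320), bushing (172,349) and hexagonal spacer (233,347). The grey short tray is at (354,281), the long tray at (480,326) and the jar at (251,197). The side view shows the same layout. Next I'll look at closer crops.

```bash
cat > h.py <<'E'
import numpy as np, cv2
from bench import sensors, vision
def ray(n,u,v):
    m=vision.camera_model(n);E=np.array(m["extrinsics"]);R=E[:3,:3];c=-R.T@E[:3,3]
    return c,R.T@np.linalg.solve(m["K"],[u,v,1.])
def onz(n,u,v,z):
    c,d=ray(n,u,v);return c+d*(z-c[2])/d[2]
def proj(n,p):
    m=vision.camera_model(n);E=np.array(m["extrinsics"]);q=m["K"]@(E[:3,:3]@np.array(p)+E[:3,3]);return q[:2]/q[2]
def crop(n,u0,v0,w,h,f):
    s=8
    return cv2.resize(vision.camera(n)[v0:v0+h,u0:u0+w],None,fx=f,fy=f,interpolation=cv2.INTER_NEAREST)
def yaw():
    w,x,y,z=sensors.get_obs()["eef_rot"];return 2*np.arctan2(y,x)
E
python3 - <<'E'
from h import *
a=crop("top",96,168,75,75,8)
cv2.imwrite("pics/st.png",a)
b=crop("side",168,265,112,104,7)
cv2.imwrite("pics/ss.png",b[:600])
im=vision.camera("top")
# dark pixels segmentation for trays
g=im.max(2)
for nm,(u0,v0,u1,v1) in dict(short=(196,154,258,206),long=(266,190,350,228)).items():
    mk=(g[v0:v1,u0:u1]<50).astype(np.uint8)
    n,l,st,ce=cv2.connectedComponentsWithStats(mk); k=1+np.argmax(st[1:,4])
    vs,us=np.nonzero(l==k); P=np.array([onz("top",u+u0,v+v0,.011)[:2] for u,v in zip(us,vs)],np.float32)
    r=cv2.minAreaRect(P*1000); print(nm,st[k],r,P.mean(0))
E
```

```text
short [ 8 23 25 14 33] ((584.717041015625, 16.56161880493164), (36.884029388427734, 73.79410552978516), 5.837136745452881) [0.58488333 0.01384596]
long [33  4 46 25 99] ((508.0486145019531, -299.9686584472656), (75.24029541015625, 130.07748413085938), 3.419581890106201) [ 0.52400357 -0.32355157]
```

View pics/st.png

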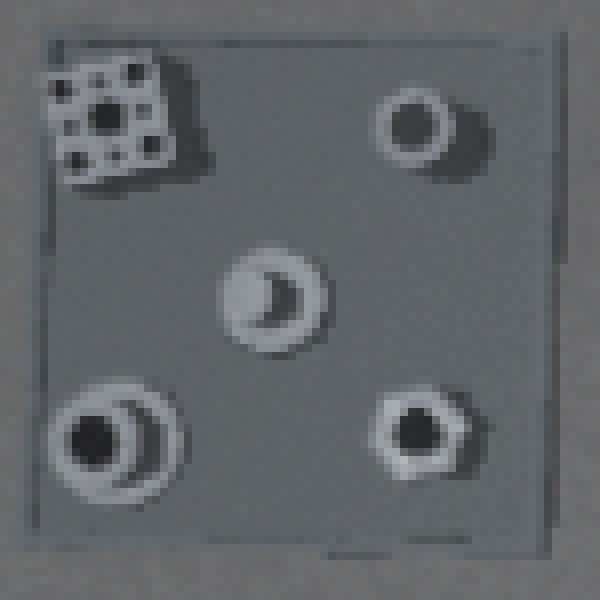

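View pics/ss.png

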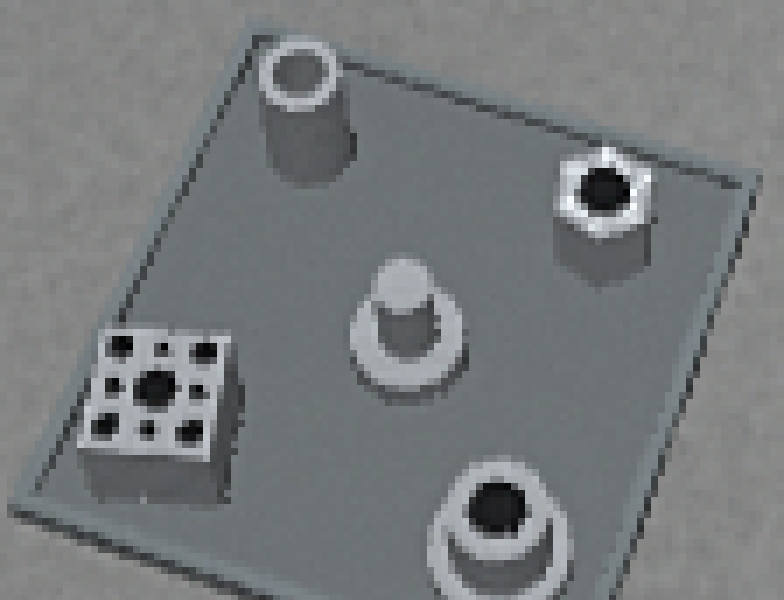

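```bash
python3 - <<'E'
from h import *
T=dict(block=(109,118),sleeve=(413,126),plug=(247,298),bushing=(95,440),hexnut=(417,430))
S=dict(block=(157,390),sleeve=(300,72),plug=(403,284),bushing=(498,507),hexnut=(605,190))
H=dict(block=.04,sleeve=.056,plug=.05,bushing=.038,hexnut=.036)
for k in T:
    a=(96+T[k][0]/8-.5,168+T[k][1]/8-.5); b=(168+S[k][0]/7-.5,265+S[k][1]/7-.5)
    c,d=ray("top",*a);e,f=ray("side",*b)
    s=np.linalg.lstsq(np.c_[d,-f],e-c,rcond=None)[0];p=c+d*s[0];q=e+f*s[1]
    for zf in(.003,.006):print(k,"tri",((p+q)/2).round(4),"gap",(p-q).round(4),"top",onz("top",*a,H[k]+zf)[:2].round(4),"side",onz("side",*b,H[k]+zf)[:2].round(4))
hb=[onz("top",96+x/8-.5,168+y/8-.5,.045)[:2] for x,y in((61,90),(135,72),(151,146),(77,161))]
for i in range(4):
    d=hb[(i+1)%4]-hb[i];print("block edge deg",np.degrees(np.arctan2(d[1],d[0]))%90,np.linalg.norm(d))
im=vision.camera("top");g=cv2.cvtColor(im,cv2.COLOR_BGR2GRAY)
for nm,(u0,v0,u1,v1) in dict(short=(196,154,258,206),long=(266,190,350,228)).items():
    t,mk=cv2.threshold(g[v0:v1,u0:u1],0,1,cv2.THRESH_BINARY+cv2.THRESH_OTSU)
    n,l,st,ce=cv2.connectedComponentsWithStats(mk,connectivity=4);print(nm,t)
    for i in range(1,n):
        if 150<st[i,4]<900:
            print(st[i,4],onz("top",ce[i][0]+u0,ce[i][1]+v0,.006).round(4))
# hexnut yaw from both cameras by mask overlap of the bright top face
for n,(u0,v0,u1,v1),th in(("top",(140,213,160,232),0),("side",(243,282,266,302),0)):
    G=cv2.cvtColor(vision.camera(n),cv2.COLOR_BGR2GRAY)[v0:v1,u0:u1]
    t,mk=cv2.threshold(cv2.resize(G,None,fx=4,fy=4),0,1,cv2.THRESH_OTSU)
    mk=cv2.morphologyEx(mk,cv2.MORPH_CLOSE,np.ones((3,3)))
    ct=max(cv2.findContours(mk,cv2.RETR_EXTERNAL,cv2.CHAIN_APPROX_NONE)[0],key=cv2.contourArea)[:,0]
    P=np.array([onz(n,(x+.5)/4-.5+u0,(y+.5)/4-.5+v0,.041)[:2] for x,y in ct]);c=P.mean(0)
    hull=P
    wid=[np.ptp(hull@[np.cos(a),np.sin(a)]) for a in np.radians(range(0,180,5))]
    w=np.array(wid);w3=w[:12]+w[12:24]+w[24:];print(n,c.round(4),"width/3",(w3/3*1000).round(1),"flat dir deg",5*w3.argmin())
print(np.degrees(yaw()))
E
```

```text
block tri [0.5953 0.3344 0.0448] gap [0.0001 0.     0.    ] top [0.5956 0.335 ] side [0.5958 0.3337]
block tri [0.5953 0.3344 0.0448] gap [0.0001 0.     0.    ] top [0.5952 0.3341] side [0.5949 0.3349]
sleeve tri [0.588  0.2173 0.0616] gap [-0.0002 -0.     -0.    ] top [0.5882 0.2179] side [0.5888 0.2159]
sleeve tri [0.588  0.2173 0.0616] gap [-0.0002 -0.     -0.    ] top [0.5879 0.2172] side [0.588  0.2176]
plug tri [0.5273 0.2801 0.0561] gap [-0.0017 -0.0004 -0.0002] top [0.5266 0.2807] side [0.5288 0.2788]
plug tri [0.5273 0.2801 0.0561] gap [-0.0017 -0.0004 -0.0002] top [0.5264 0.2799] side [0.5282 0.2802]
bushing tri [0.4757 0.3394 0.0443] gap [0.0003 0.0001 0.    ] top [0.4759 0.3405] side [0.4761 0.338 ]
bushing tri [0.4757 0.3394 0.0443] gap [0.0003 0.0001 0.    ] top [0.4758 0.3395] side [0.4756 0.3392]
hexnut tri [0.4764 0.2204 0.0431] gap [0.001  0.0002 0.0001] top [0.4769 0.2214] side [0.4765 0.2182]
hexnut tri [0.4764 0.2204 0.0431] gap [0.001  0.0002 0.0001] top [0.4769 0.2208] side [0.476  0.2197]
block edge deg 12.482668997801028 0.028256807591362024
block edge deg 12.221913653057669 0.028496701791234917
block edge deg 10.22207581051211 0.027991446183390667
block edge deg 12.812012749182205 0.027392748983890557
short 80.0
437 [0.6175 0.0174 0.006 ]
442 [ 0.5797 -0.0439  0.006 ]
long 78.0
446 [ 0.509  -0.3292  0.006 ]
447 [ 0.5046 -0.2573  0.006 ]
446 [ 0.5006 -0.1856  0.006 ]
top [0.4755 0.2216] width/3 [34.8 34.1 33.5 33.6 34.5 35.2 35.7 36.2 36.4 36.3 36.  35.5] flat dir deg 10
side [0.4763 0.2196] width/3 [33.9 33.1 32.4 32.8 33.8 34.5 35.1 35.5 35.6 35.4 35.1 34.6] flat dir deg 10
154.63060587808067
```

```bash
cat >> h.py <<'E'
from scipy.spatial.transform import Rotation as Ro
def to(*pts):
    o=sensors.get_obs();w,x,y,z=o["eef_rot"];R=Ro.from_quat([x,y,z,w])
    print("t",o["time_s"],"pos",o["eef_pos"].round(4),"y-dir",np.degrees(np.arctan2(*R.as_matrix()[1::-1,1])).round(2),"tilt",R.as_matrix()[2].round(4),"q",o["q"].round(2))
    for p in pts: print(p,(R.inv().apply(np.array(p)-o["eef_pos"])*1000).round(1))
E
python3 -c "
from h import *
to((.595,.334,.13),(.595,.334,.012))"
```

```text
t 0.4 pos [0.2463 0.5195 0.2312] y-dir 64.63 tilt [ 1.e-04 -2.e-04 -1.e+00] q [ 0.92  0.18  1.61  0.    1.35 -0.21]
(0.595, 0.334, 0.13) [-394.6  -18.2  101.1]
(0.595, 0.334, 0.012) [-394.6  -18.2  219.1]
```

Call:
carry_out --deltas "-394.6 -18.2 100 0 0 0.918 0; -394.6 -18.2 100 0 0 0.918 0; -394.6 -18.2 100 0 0 0.918 0; -394.6 -18.2 100 0 0 0.918 0; -394.6 -18.2 100 0 0 0.918 0; -394.6 -18.2 100 0 0 0.918 0; -394.6 -18.2 100 0 0 0.918 0; -394.6 -18.2 100 0 0 0.918 0; -394.6 -18.2 100 0 0 0.918 0"

```text
time_s: 1.52
eef_pos: [0.5945, 0.3344, 0.1312]
eef_rot: [-0.0, 0.629, 0.777, -0.0]
wrist_force: [-0.6, 1.2, 0.6]
opening: 1.0
grasp_force: 0.0
```

```bash
python3 -c "
from h import *
to((.595,.334,.13),(.595,.334,.012))"
```

```text
t 1.525 pos [0.5945 0.3344 0.1312] y-dir 12.04 tilt [ 3.e-04 -7.e-04 -1.e+00] q [0.34 0.51 1.39 0.   1.24 0.13]
(0.595, 0.334, 0.13) [-0.5  0.4  1.2]
(0.595, 0.334, 0.012) [ -0.6   0.5 119.2]
```

Call:
carry_out --deltas "-0.5 0.5 55 0 0 0 0; -0.5 0.5 95 0 0 0 0; -0.5 0.5 112 0 0 0 0; -0.5 0.5 119 0 0 0 0; -0.5 0.5 119 0 0 0 0; -0.5 0.5 119 0 0 0 1; -0.5 0.5 119 0 0 0 1; -0.5 0.5 119 0 0 0 1; -0.5 0.5 119 0 0 0 1; -0.5 0.5 119 0 0 0 1; -0.5 0.5 119 0 0 0 1"

```text
time_s: 2.9
eef_pos: [0.5965, 0.3339, 0.0136]
eef_rot: [0.0, 0.629, 0.777, 0.001]
wrist_force: [-1.4, -0.2, 5.7]
opening: 0.51
grasp_force: 63.0
```

```bash
python3 -c "
from h import *
to((.595,.334,.11),(.5046,-.2573,.11))
cv2.imwrite('pics/g1.png',np.hstack([crop('side',168,245,112,119,5)]))"
```

```text
t 2.9 pos [0.5965 0.3339 0.0136] y-dir 12.02 tilt [ 2.0e-04  1.8e-03 -1.0e+00] q [0.34 0.66 1.43 0.   1.05 0.13]
(0.595, 0.334, 0.11) [  0.4  -1.3 -96.4]
(0.5046, -0.2573, 0.11) [-559.1 -212.9  -96.9]
```

View pics/g1.png

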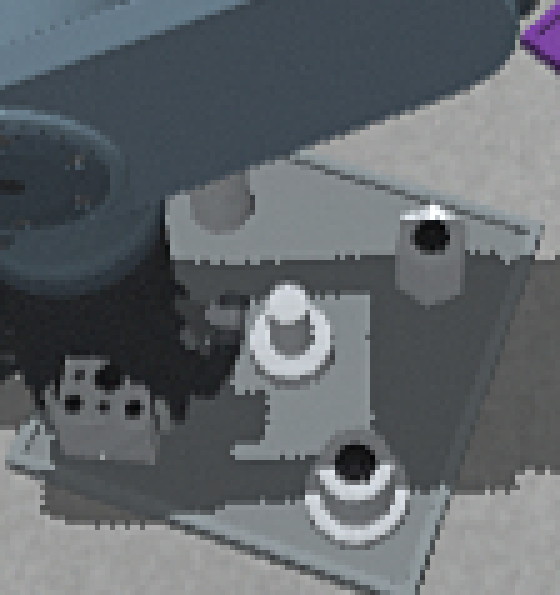

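The picture shows the block held between the fingers at (105,405), and the opening reading of 43.5 mm matches its width. Next I lift it and carry it over.

Call:
carry_out --deltas "0 0 -40 0 0 0 1; 0 0 -97 0 0 0 1; -559 -213 -97 0 0 0 1; -559 -213 -97 0 0 0 1; -559 -213 -97 0 0 0 1; -559 -213 -97 0 0 0 1; -559 -213 -97 0 0 0 1; -559 -213 -97 0 0 0 1; -559 -213 -97 0 0 0 1; -559 -213 -97 0 0 0 1; -559 -213 -97 0 0 0 1; -559 -213 -97 0 0 0 1"

```text
time_s: 4.45
eef_pos: [0.5026, -0.2603, 0.1087]
eef_rot: [-0.0, 0.63, 0.776, -0.0]
wrist_force: [0.2, 0.2, -3.3]
opening: 0.505
grasp_force: 62.6
```

```bash
python3 -c "
from h import *
to((.5046,-.2573,.11),(.5046,-.2573,.015))"
```

```text
t 4.45 pos [ 0.5026 -0.2603  0.1087] y-dir 11.88 tilt [ 2.e-04 -7.e-04 -1.e+00] q [-0.69  0.3   1.73 -0.    1.11 -0.89]
(0.5046, -0.2573, 0.11) [ 2.5  2.6 -1.3]
(0.5046, -0.2573, 0.015) [ 2.5  2.7 93.7]
```

Call:
carry_out --deltas "2.5 2.6 45 0 0 0 1; 2.5 2.6 75 0 0 0 1; 2.5 2.6 86 0 0 0 1; 2.5 2.6 90 0 0 0 1; 2.5 2.6 92 0 0 0 1; 2.5 2.6 93 0 0 0 1; 2.5 2.6 94 0 0 0 1; 2.5 2.6 94 0 0 0 1"

```text
time_s: 5.45
eef_pos: [0.5061, -0.2546, 0.0156]
eef_rot: [0.0, 0.629, 0.777, -0.0]
wrist_force: [0.4, -1.0, -3.2]
opening: 0.508
grasp_force: 62.4
```

```bash
python3 -c "
from h import *
to((.5046,-.2573,.015))
cv2.imwrite('pics/g2.png',crop('side',230,120,120,90,5))"
```

```text
t 5.45 pos [ 0.5061 -0.2546  0.0156] y-dir 12.04 tilt [-5.e-04  3.e-04 -1.e+00] q [-0.68  0.45  1.76 -0.    0.94 -0.89]
(0.5046, -0.2573, 0.015) [-2.4 -2.1  0.6]
```

View pics/g2.png

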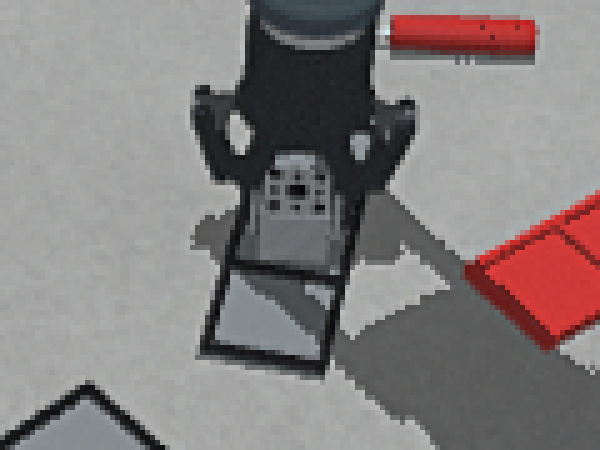

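The block is over the middle bay at about (297,190) in the crop, and the force reading shows it still hanging just above the floor. I'll lower it a little, release and rise.

Call:
carry_out --deltas "-1 -1 1 0 0 0 1; -1 -1 2 0 0 0 1; -1 -1 2 0 0 0 1; -1 -1 2 0 0 0 0.2; -1 -1 2 0 0 0 0.2; -1 -1 2 0 0 0 0.2; -1 -1 -30 0 0 0 0; -1 -1 -90 0 0 0 0; -1 -1 -90 0 0 0 0"

```text
time_s: 6.62
eef_pos: [0.5085, -0.2582, 0.1108]
eef_rot: [0.005, 0.629, 0.777, 0.0]
wrist_force: [0.1, -0.5, 0.9]
opening: 1.001
grasp_force: 0.0
```

```bash
python3 -c "
from h import *
to((.476,.2205,.11),(.476,.2205,.012))"
```

```text
t 6.625 pos [ 0.5085 -0.2582  0.1108] y-dir 12.04 tilt [-0.0082  0.0067 -0.9999] q [-0.68  0.3   1.72  0.    1.11 -0.89]
(0.476, 0.2205, 0.11) [474.9  68.1  -2.6]
(0.476, 0.2205, 0.012) [475.7  67.4  95.3]
```

Call:
carry_out --deltas "475 69 0 0 0 0 0; 475 69 0 0 0 0 0; 475 69 0 0 0 0 0; 475 69 0 0 0 0 0; 475 69 0 0 0 0 0; 475 69 0 0 0 0 0; 475 69 0 0 0 0 0; 475 69 0 0 0 0 0; 475 69 0 0 0 0 0; 475 69 0 0 0 0 0; 475 69 0 0 0 0 0"

```text
time_s: 8.0
eef_pos: [0.4737, 0.2221, 0.105]
eef_rot: [-0.0, 0.63, 0.777, -0.0]
wrist_force: [-0.4, -0.1, 0.1]
opening: 0.999
grasp_force: 0.0
```

```bash
python3 -c "
from h import *
to((.476,.2205,.11),(.476,.2205,.012))"
```

```text
t 8.0 pos [0.4737 0.2221 0.105 ] y-dir 11.94 tilt [-2.e-04 -5.e-04 -1.e+00] q [ 0.21  0.22  1.84 -0.    1.08  0.  ]
(0.476, 0.2205, 0.11) [-2.1  1.9 -5. ]
(0.476, 0.2205, 0.012) [-2.   1.9 93. ]
```

Call:
carry_out --deltas "-2 1.9 50 0 0 0 0; -2 1.9 80 0 0 0 0; -2 1.9 90 0 0 0 0; -2 1.9 93 0 0 0 0; -2 1.9 93 0 0 0 1; -2 1.9 93 0 0 0 1; -2 1.9 93 0 0 0 1; -2 1.9 93 0 0 0 1; -2 1.9 93 0 0 0 1; -2 1.9 93 0 0 0 1"

```text
time_s: 9.25
eef_pos: [0.4769, 0.222, 0.0134]
eef_rot: [0.001, 0.629, 0.777, 0.001]
wrist_force: [-0.8, -0.5, 5.9]
opening: 0.365
grasp_force: 60.1
```

```bash
python3 -c "
from h import *
to((.509,-.329,.11))"
```

```text
t 9.25 pos [0.4769 0.222  0.0134] y-dir 12.04 tilt [-0.     0.002 -1.   ] q [ 0.21  0.38  1.86 -0.    0.9  -0.  ]
(0.509, -0.329, 0.11) [-545.6  -83.3  -96.8]
```

Call:
carry_out --deltas "0 0 -40 0 0 0 1; 0 0 -97 0 0 0 1; -546 -83 -97 0 0 0 1; -546 -83 -97 0 0 0 1; -546 -83 -97 0 0 0 1; -546 -83 -97 0 0 0 1; -546 -83 -97 0 0 0 1; -546 -83 -97 0 0 0 1; -546 -83 -97 0 0 0 1; -546 -83 -97 0 0 0 1; -546 -83 -97 0 0 0 1; -546 -83 -97 0 0 0 1"

```text
time_s: 10.75
eef_pos: [0.508, -0.3335, 0.109]
eef_rot: [0.001, 0.631, 0.776, -0.0]
wrist_force: [-0.1, 0.9, -1.9]
opening: 0.36
grasp_force: 60.2
```

```bash
python3 -c "
from h import *
to((.509,-.329,.015))
cv2.imwrite('pics/g3.png',crop('side',230,120,120,90,5))"
```

```text
t 10.75 pos [ 0.508  -0.3335  0.109 ] y-dir 11.79 tilt [-1.3e-03  1.0e-04 -1.0e+00] q [-0.78  0.38  1.62 -0.    1.14 -0.98]
(0.509, -0.329, 0.015) [ 4.3  1.9 94. ]
```

View pics/g3.png

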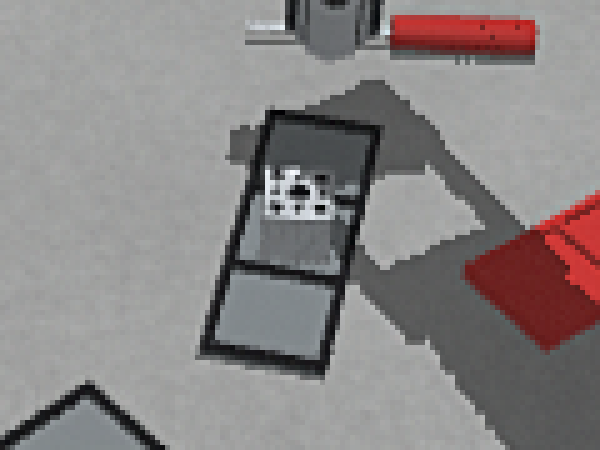

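The block stands upright in the middle bay at (298,190), and the far end bay at (320,140) is free for the spacer. I'll lower it there.

Call:
carry_out --deltas "2 1 45 0 0 0 1; 2 1 75 0 0 0 1; 2 1 86 0 0 0 1; 2 1 90 0 0 0 1; 2 1 92 0 0 0 1; 2 1 94 0 0 0 1; 2 1 95 0 0 0 1; 2 1 95 0 0 0 1"

```text
time_s: 11.8
eef_pos: [0.5092, -0.3276, 0.0146]
eef_rot: [0.0, 0.629, 0.777, -0.0]
wrist_force: [-0.3, -0.7, -1.9]
opening: 0.368
grasp_force: 60.1
```

Call:
carry_out --deltas "0 0 1 0 0 0 1; 0 0 1.3 0 0 0 1; 0 0 1.3 0 0 0 0.3; 0 0 1.3 0 0 0 0.3; 0 0 1.3 0 0 0 0.3; 0 0 -30 0 0 0 0; 0 0 -92 0 0 0 0; 0 0 -92 0 0 0 0; 0 0 -92 0 0 0 0"

```text
time_s: 12.92
eef_pos: [0.5091, -0.3273, 0.1064]
eef_rot: [0.0, 0.629, 0.777, -0.0]
wrist_force: [0.8, -0.8, 0.3]
opening: 0.997
grasp_force: 0.0
```

Call:
carry_out --deltas "517 191 0 0 0 0 0; 517 191 0 0 0 0 0; 517 191 0 0 0 0 0; 517 191 0 0 0 0 0; 517 191 0 0 0 0 0; 517 191 0 0 0 0 0; 517 191 0 0 0 0 0; 517 191 0 0 0 0 0; 517 191 0 0 0 0 0; 517 191 0 0 0 0 0; 517 191 0 0 0 0 0; 517 191 0 0 0 0 0"

```text
time_s: 14.42
eef_pos: [0.5876, 0.2166, 0.1054]
eef_rot: [-0.0, 0.63, 0.777, -0.001]
wrist_force: [-0.7, 0.4, 0.4]
opening: 1.001
grasp_force: 0.0
```

```bash
python3 -c "
from h import *
to((.588,.2173,.022))"
```

```text
t 14.425 pos [0.5876 0.2166 0.1054] y-dir 11.94 tilt [-2.0e-04 -1.7e-03 -1.0e+00] q [ 0.16  0.43  1.57 -0.    1.15 -0.04]
(0.588, 0.2173, 0.022) [ 0.7  0.6 83.4]
```

Call:
carry_out --deltas "0.7 0.6 40 0 0 0 0; 0.7 0.6 70 0 0 0 0; 0.7 0.6 80 0 0 0 0; 0.7 0.6 83 0 0 0 0; 0.7 0.6 83 0 0 0 1; 0.7 0.6 83 0 0 0 1; 0.7 0.6 83 0 0 0 1; 0.7 0.6 83 0 0 0 1; 0.7 0.6 83 0 0 0 1; 0.7 0.6 83 0 0 0 1"

```text
time_s: 15.68
eef_pos: [0.5893, 0.219, 0.0243]
eef_rot: [0.001, 0.629, 0.777, 0.001]
wrist_force: [-1.5, -0.2, 6.1]
opening: 0.328
grasp_force: 59.4
```

```bash
python3 -c "
from h import *
to((.5006,-.1856,.12))"
```

```text
t 15.675 pos [0.5893 0.219  0.0243] y-dir 12.04 tilt [-1.0e-04  1.6e-03 -1.0e+00] q [ 0.17  0.54  1.59 -0.    1.01 -0.04]
(0.5006, -0.1856, 0.12) [-377.3 -171.   -95.9]
```

Call:
carry_out --deltas "0 0 -40 0 0 0 1; 0 0 -97 0 0 0 1; -378 -171 -97 0 0 0 1; -378 -171 -97 0 0 0 1; -378 -171 -97 0 0 0 1; -378 -171 -97 0 0 0 1; -378 -171 -97 0 0 0 1; -378 -171 -97 0 0 0 1; -378 -171 -97 0 0 0 1; -378 -171 -97 0 0 0 1; -378 -171 -97 0 0 0 1"

```text
time_s: 17.05
eef_pos: [0.4997, -0.1858, 0.1198]
eef_rot: [-0.001, 0.629, 0.777, 0.0]
wrist_force: [0.1, 0.4, -2.1]
opening: 0.331
grasp_force: 59.7
```

```bash
python3 -c "
from h import *
to((.5006,-.1856,.025))
cv2.imwrite('pics/g4.png',crop('side',230,120,120,90,5))"
```

```text
t 17.05 pos [ 0.4997 -0.1858  0.1198] y-dir 12.0 tilt [ 1.3e-03 -7.0e-04 -1.0e+00] q [-0.58  0.22  1.81  0.    1.12 -0.79]
(0.5006, -0.1856, 0.025) [-0.1  1.  94.8]
```

View pics/g4.png

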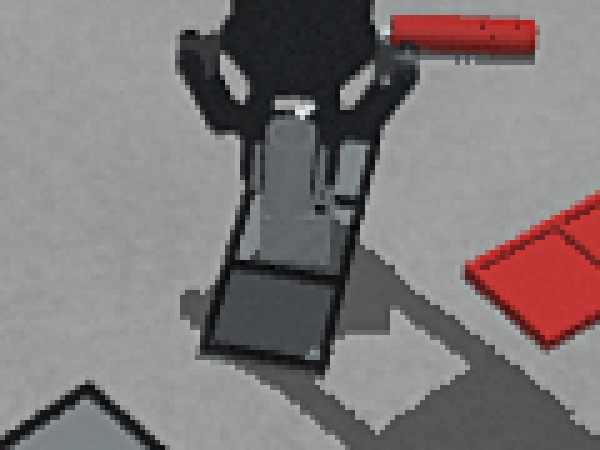

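The sleeve hangs upright in the fingers at (290,160), held above the near end bay. I'll lower it.

Call:
carry_out --deltas "0 1 45 0 0 0 1; 0 1 75 0 0 0 1; 0 1 86 0 0 0 1; 0 1 90 0 0 0 1; 0 1 92 0 0 0 1; 0 1 94 0 0 0 1; 0 1 95 0 0 0 1; 0 1 95.5 0 0 0 1; 0 1 95.5 0 0 0 1"

```text
time_s: 18.23
eef_pos: [0.5011, -0.1864, 0.0249]
eef_rot: [0.0, 0.629, 0.777, 0.0]
wrist_force: [-0.3, -0.1, -1.9]
opening: 0.329
grasp_force: 59.7
```

Call:
carry_out --deltas "0 0 0.8 0 0 0 1; 0 0 1.6 0 0 0 1; 0 0 1.6 0 0 0 0.3; 0 0 1.6 0 0 0 0.3; 0 0 1.6 0 0 0 0.3; 0 0 -30 0 0 0 0; 0 0 -92 0 0 0 0; 0 0 -92 0 0 0 0; 0 0 -92 0 0 0 0"

```text
time_s: 19.35
eef_pos: [0.501, -0.1862, 0.1167]
eef_rot: [0.0, 0.629, 0.777, 0.0]
wrist_force: [-0.4, -1.0, -0.5]
opening: 1.003
grasp_force: 0.0
```

Call:
carry_out --deltas "520 85 0 0 0 0 0; 520 85 0 0 0 0 0; 520 85 0 0 0 0 0; 520 85 0 0 0 0 0; 520 85 0 0 0 0 0; 520 85 0 0 0 0 0; 520 85 0 0 0 0 0; 520 85 0 0 0 0 0; 520 85 0 0 0 0 0; 520 85 0 0 0 0 0; 520 85 0 0 0 0 0; 520 85 0 0 0 0 0"

```text
time_s: 20.85
eef_pos: [0.4758, 0.3386, 0.1162]
eef_rot: [-0.0, 0.63, 0.777, -0.001]
wrist_force: [0.4, 0.9, -0.4]
opening: 1.004
grasp_force: 0.0
```

```bash
python3 -c "
from h import *
to((.4757,.3394,.0175))"
```

```text
t 20.85 pos [0.4758 0.3386 0.1162] y-dir 11.94 tilt [-5.0e-04 -1.3e-03 -1.0e+00] q [ 0.42  0.33  1.68 -0.    1.14  0.21]
(0.4757, 0.3394, 0.0175) [ 0.8  0.2 98.7]
```

Call:
carry_out --deltas "0.5 0 50 0 0 0 0; 0.5 0 85 0 0 0 0; 0.5 0 95 0 0 0 0; 0.5 0 98 0 0 0 0; 0.5 0 98 0 0 0 1; 0.5 0 98 0 0 0 1; 0.5 0 98 0 0 0 1; 0.5 0 98 0 0 0 1; 0.5 0 98 0 0 0 1; 0.5 0 98 0 0 0 1"

```text
time_s: 22.1
eef_pos: [0.4766, 0.341, 0.0201]
eef_rot: [0.0, 0.629, 0.777, 0.001]
wrist_force: [-1.0, -0.3, 6.8]
opening: 0.379
grasp_force: 60.0
```

```bash
python3 -c "
from h import *
to((.5797,-.0439,.11))"
```

```text
t 22.1 pos [0.4766 0.341  0.0201] y-dir 12.04 tilt [ 4.0e-04  2.1e-03 -1.0e+00] q [ 0.42  0.47  1.7  -0.    0.96  0.21]
(0.5797, -0.0439, 0.11) [-397.9   20.7  -90. ]
```

Call:
carry_out --deltas "0 0 -40 0 0 0 1; 0 0 -92 0 0 0 1; -398 20.7 -92 0 0 0 1; -398 20.7 -92 0 0 0 1; -398 20.7 -92 0 0 0 1; -398 20.7 -92 0 0 0 1; -398 20.7 -92 0 0 0 1; -398 20.7 -92 0 0 0 1; -398 20.7 -92 0 0 0 1; -398 20.7 -92 0 0 0 1; -398 20.7 -92 0 0 0 1; -398 20.7 -92 0 0 0 1"

```text
time_s: 23.6
eef_pos: [0.5785, -0.0427, 0.1106]
eef_rot: [-0.0, 0.628, 0.778, -0.0]
wrist_force: [0.5, -0.2, -2.5]
opening: 0.376
grasp_force: 60.2
```

```bash
python3 -c "
from h import *
to((.5797,-.0439,.0215))
cv2.imwrite('pics/g5.png',crop('side',180,130,140,115,5))"
```

```text
t 23.6 pos [ 0.5785 -0.0427  0.1106] y-dir 12.15 tilt [ 6.e-04 -6.e-04 -1.e+00] q [-0.28  0.33  1.69  0.    1.13 -0.49]
(0.5797, -0.0439, 0.0215) [-1.5  1.  89.1]
```

View pics/g5.png

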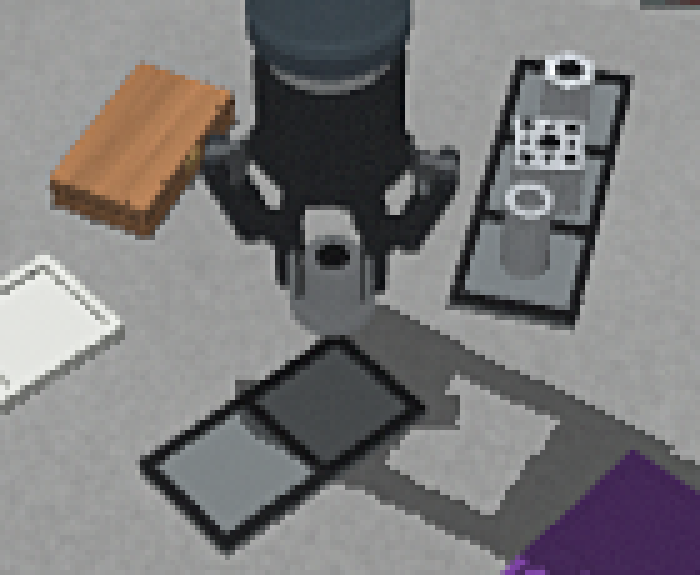

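The block, sleeve and hexagonal spacer stand upright in the long tray at (550,150), (527,235) and (570,85). The bushing hangs above the far bay of the short tray. I'll lower it.

Call:
carry_out --deltas "-1 0.5 45 0 0 0 1; -1 0.5 72 0 0 0 1; -1 0.5 83 0 0 0 1; -1 0.5 87 0 0 0 1; -1 0.5 89 0 0 0 1; -1 0.5 90 0 0 0 1; -1 0.5 91 0 0 0 1; -1 0.5 91 0 0 0 1"

```text
time_s: 24.65
eef_pos: [0.5799, -0.0454, 0.0202]
eef_rot: [0.0, 0.629, 0.777, 0.0]
wrist_force: [0.1, 0.3, -1.2]
opening: 0.375
grasp_force: 60.2
```

Call:
carry_out --deltas "0 0 0.6 0 0 0 1; 0 0 0.6 0 0 0 1; 0 0 0.6 0 0 0 0.3; 0 0 0.6 0 0 0 0.3; 0 0 0.6 0 0 0 0.3; 0 0 -30 0 0 0 0.2; 0 0 -92 0 0 0 0; 0 0 -92 0 0 0 0; 0 0 -92 0 0 0 0"

```text
time_s: 25.78
eef_pos: [0.5796, -0.0453, 0.1118]
eef_rot: [0.0, 0.629, 0.777, 0.0]
wrist_force: [-1.7, 0.2, -1.3]
opening: 1.0
grasp_force: 0.0
```

Call:
carry_out --deltas "329 16 0 0 0 0 0; 329 16 0 0 0 0 0; 329 16 0 0 0 0 0; 329 16 0 0 0 0 0; 329 16 0 0 0 0 0; 329 16 0 0 0 0 0; 329 16 0 0 0 0 0; 329 16 0 0 0 0 0; 329 16 0 0 0 0 0"

```text
time_s: 26.9
eef_pos: [0.5272, 0.2781, 0.1115]
eef_rot: [-0.0, 0.63, 0.777, -0.0]
wrist_force: [0.5, 0.1, -0.2]
opening: 0.998
grasp_force: 0.0
```

```bash
python3 -c "
from h import *
to((.527,.280,.024))"
```

```text
t 26.9 pos [0.5272 0.2781 0.1115] y-dir 11.9 tilt [-3.e-04 -5.e-04 -1.e+00] q [ 0.29  0.36  1.65 -0.    1.14  0.08]
(0.527, 0.28, 0.024) [ 2.   0.3 87.5]
```

Call:
carry_out --deltas "1.2 0.3 45 0 0 0 0; 1.2 0.3 75 0 0 0 0; 1.2 0.3 84 0 0 0 0; 1.2 0.3 87 0 0 0 0; 1.2 0.3 87 0 0 0 1; 1.2 0.3 87 0 0 0 1; 1.2 0.3 87 0 0 0 1; 1.2 0.3 87 0 0 0 1; 1.2 0.3 87 0 0 0 1; 1.2 0.3 87 0 0 0 1; 1.2 0.3 87 0 0 0 1"

```text
time_s: 28.28
eef_pos: [0.5272, 0.2813, 0.0255]
eef_rot: [0.0, 0.629, 0.777, 0.0]
wrist_force: [-1.7, -0.8, 6.1]
opening: 0.205
grasp_force: 58.4
```

```bash
python3 -c "
from h import *
to((.6175,.0174,.11))"
```

```text
t 28.275 pos [0.5272 0.2813 0.0255] y-dir 12.04 tilt [ 1.e-04  9.e-04 -1.e+00] q [0.29 0.49 1.67 0.   0.98 0.08]
(0.6175, 0.0174, 0.11) [-276.9   33.4  -84.5]
```

Call:
carry_out --deltas "0 0 -40 0 0 0 1; 0 0 -90 0 0 0 1; -277 33.4 -90 0 0 0 1; -277 33.4 -90 0 0 0 1; -277 33.4 -90 0 0 0 1; -277 33.4 -90 0 0 0 1; -277 33.4 -90 0 0 0 1; -277 33.4 -90 0 0 0 1; -277 33.4 -90 0 0 0 1; -277 33.4 -90 0 0 0 1"

```text
time_s: 29.52
eef_pos: [0.6165, 0.0185, 0.1144]
eef_rot: [-0.0, 0.628, 0.778, -0.0]
wrist_force: [-0.2, 0.6, -3.0]
opening: 0.208
grasp_force: 59.2
```

```bash
python3 -c "
from h import *
to((.6175,.0174,.0255))
cv2.imwrite('pics/g6.png',crop('side',180,130,140,115,5))"
```

```text
t 29.525 pos [0.6165 0.0185 0.1144] y-dir 12.12 tilt [ 6.e-04 -8.e-04 -1.e+00] q [-0.16  0.4   1.59  0.    1.16 -0.37]
(0.6175, 0.0174, 0.0255) [-1.3  0.8 88.9]
```

View pics/g6.png

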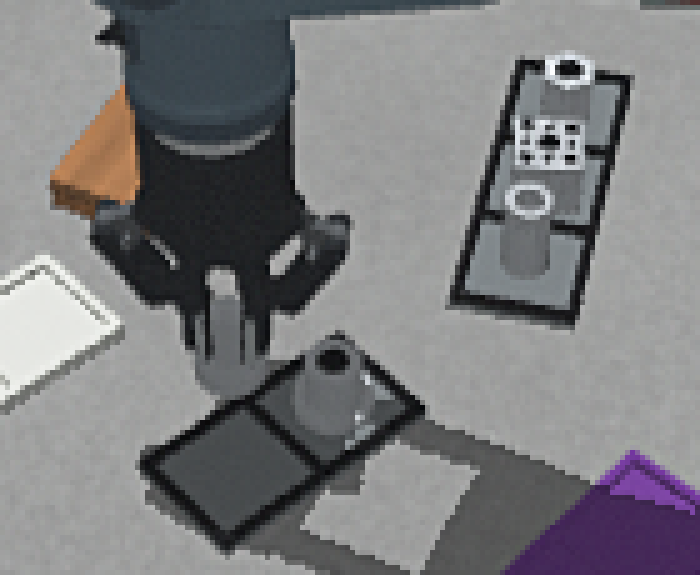

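The bushing stands in the far bay at (335,385). The plug hangs upright at (225,330) above the empty near bay, so I'll lower it.

Call:
carry_out --deltas "-0.8 0.4 45 0 0 0 1; -0.8 0.4 72 0 0 0 1; -0.8 0.4 82 0 0 0 1; -0.8 0.4 86 0 0 0 1; -0.8 0.4 88 0 0 0 1; -0.8 0.4 89 0 0 0 1; -0.8 0.4 89.5 0 0 0 1; -0.8 0.4 89.5 0 0 0 1"

```text
time_s: 30.58
eef_pos: [0.6179, 0.0163, 0.0257]
eef_rot: [0.0, 0.629, 0.777, 0.0]
wrist_force: [-0.3, -0.5, -2.0]
opening: 0.209
grasp_force: 59.1
```

Call:
carry_out --deltas "0 0 0.7 0 0 0 1; 0 0 1.2 0 0 0 1; 0 0 1.2 0 0 0 1; 0 0 1.2 0 0 0 0.4; 0 0 1.2 0 0 0 0.4; 0 0 1.2 0 0 0 0.4; 0 0 -30 0 0 0 0.4; 0 0 -90 0 0 0 0; 0 0 -150 0 0 0 0; 0 0 -150 0 0 0 0"

```text
time_s: 31.82
eef_pos: [0.6217, 0.0158, 0.182]
eef_rot: [0.005, 0.629, 0.777, 0.003]
wrist_force: [1.0, -0.6, 1.2]
opening: 1.0
grasp_force: 0.0
```

Call:
carry_out --deltas "300 -100 0 0 0 0 0; 300 -100 0 0 0 0 0; 300 -100 0 0 0 0 0; 300 -100 0 0 0 0 0; 300 -100 0 0 0 0 0; 300 -100 0 0 0 0 0; 300 -100 0 0 0 0 0; 300 -100 0 0 0 0 0; 300 -100 0 0 0 0 0"

```text
time_s: 32.95
eef_pos: [0.4582, 0.2877, 0.1751]
eef_rot: [-0.0, 0.63, 0.777, -0.0]
wrist_force: [-0.2, -1.0, 0.1]
opening: 1.001
grasp_force: 0.0
```

```bash
python3 -c "
from h import *
to()
a=crop('side',180,130,140,115,5);b=crop('top',190,110,200,120,4)[:470]
cv2.imwrite('pics/g7.png',a);cv2.imwrite('pics/g8.png',b)"
```

```text
t 32.95 pos [0.4582 0.2877 0.1751] y-dir 11.9 tilt [-2.e-04 -2.e-04 -1.e+00] q [ 0.34  0.16  1.75 -0.    1.23  0.13]
```

View pics/g7.png

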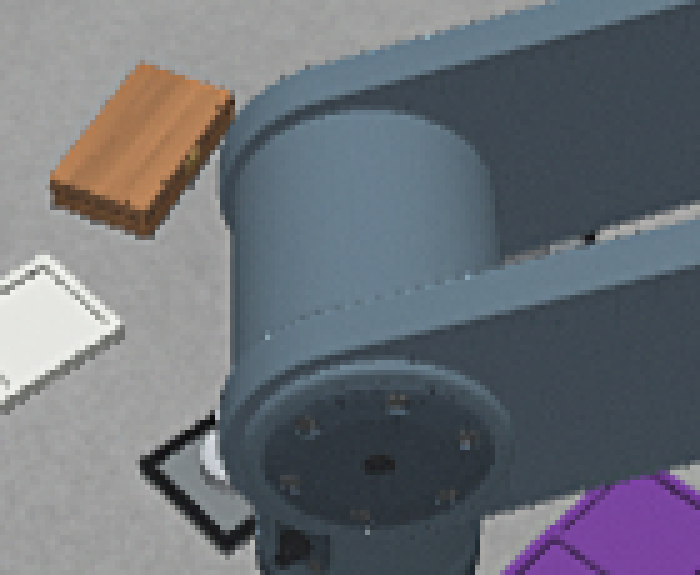

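View pics/g8.png

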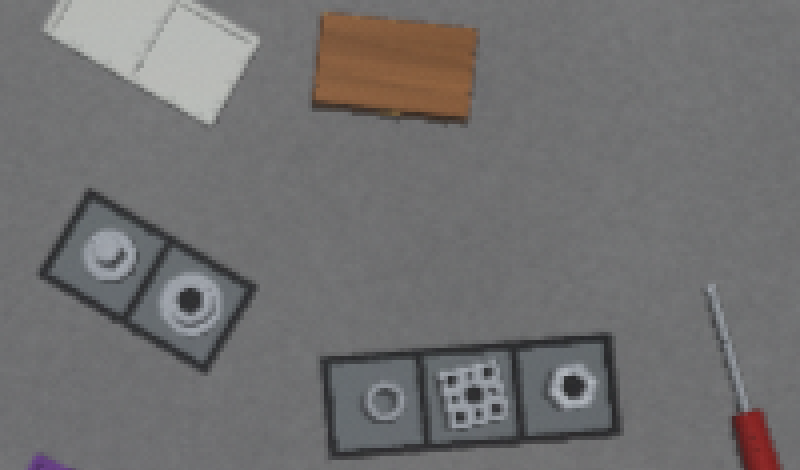

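The top view shows every part upright inside its bay: plug (108,255), bushing (192,302), sleeve (384,400), block (473,393) and spacer (573,385). All are within a few millimetres of the bay centres, and the jar, case and screwdriver were not touched. In the side view the arm hides most of the trays. I'm handing in.

```bash
python3 -c "
from bench import ctrl
print(ctrl.hand_in())"
```

```text
the job is handed in; nothing more can be done
None
```

I handed the job in at about 33 s of robot time: the last top view shows all five parts upright in their correct bays and the case and screwdriver where they were; the jar was outside that view, but the arm never went near it. No verdict was returned.

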